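# Set the rail cutter's length stop one hole longer

## Robot

A 6-joint arm with a two-finger parallel gripper is mounted at the origin on the work surface. World frame = base frame: x ahead of the robot, y to its left, z up, the work surface at z = 0. Lengths are in m, angles in degrees, forces in N, time in s.
With the tool pointing down it reaches from about 0.375 to 0.75 m from the base axis. Payload 9 kg.
Tool frame: the origin (TCP) lies on the centre line of the jaws, within the pads' length; the fingertips stand 11 mm ahead of it and the grasp point (between the pads) lies 8 mm behind it; z points along the fingers, y is the line along which they close (so a half turn about z gives the same grasp; the last joint's range is limited). The gripper opens to 85 mm and grips with 20 to 120 N. Pads are 22 mm wide; open, the fingers measure 114 mm over their backs; the gripper's body (76 mm by 85 mm) begins 54 mm behind the grasp point. The pads swing forward as they close: fully open they stand 13 mm farther back than shut.
Start: joints at [50.609, 5.964, 5.575, 89.605, 0, 77.527], TCP at [0.272, 0.535, 0.242] pointing down, gripper open.
Joint ranges: [-171.21, 171.21], [-48.23, 106.86], [-62.78, 66.21], [-105.2, 120.99], [-86.42, 89.51], [-180, 180]. Speed limits (degrees/s): [127.2, 127.2, 147.25, 180, 180, 180].

## Interface

Orientations are given as [roll, pitch, yaw] about the fixed x, y, z axes, in that order (R = Rz(yaw) Ry(pitch) Rx(roll)).
In Python, from rig import arm, snapshot, workorder gives the robot as it stands.
- The arm moves only by the tool apply_moves, never from a script. Its argument "deltas" is a list of rows, each a list of 7 numbers: the shift along the tool's x, y, z in cm, then the turn, a rotation vector about the tool's x, y, z in rad, then the closure, from -1 (fully open) to 1 (shut). In form: [[x, y, z, rx, ry, rz, gripper], ...]. A call has 1 to 12 rows; each row shifts and turns the commanded pose from where the row before left it, along the tool's axes as they then stand; what a row does not reach is not made up. A row lasts 1/8 s, in which the tool goes at most 62.5 mm and 10.7 degrees, less where a joint would pass 70% of its speed; a pose out of reach is approached as far as the arm can. A call is refused whole if a number of a shift passes 6.25 or a number of a turn 0.188, either way. A call with a gripper value outside its range is refused whole. The fingers move at their own pace and stop on an object; the grip force is fixed at half the most. Time passes only in rows, so rows that do not move let the fingers close. It gives the time, the measured TCP pose, the force, the opening and the grip force at its end, in the units of the state.
- arm.state(): the state, without advancing time (a new reading comes with each control period).
- snapshot(name): name is "scene" or "side" or "wrist"; returns a dict with "img" (420x560x3 uint8, red, green, blue), "fov_y" (degrees; the focal length in pixels is half the picture's height over the tangent of half this angle, whatever the lens; pixels are square), "cx", "cy" (the principal point, pixels), "cam_to_world" (4x4, takes a point from camera to world coordinates). Camera axes: x right, y down, z forward; pixel columns grow to the right and rows downward; lengths in m; the calibration is good to about 2 mm. A picture is of the moment at which its call begins. There is no depth.
- workorder.finish_job(): hands the job in; it is judged then, once.
The state is a dict: "t": time; "joint_positions": joint angles; "qvel": joint speeds; "effort": joint torques, N m; "ee_pos": TCP position; "tcp_rot": TCP orientation; "ft_force": force on the tool from outside, world axes, zero at the start; "torque": the same for the moment, N m; "finger_gap": finger opening in m; "gripper_force": force on a finger pad.
Only numpy, scipy, OpenCV 4.12 (cv2) and the standard library are available. Lean on these libraries where they do the work, as an engineer would, in place of code of your own. Each camera call takes 0.05 s, during which the arm holds its last target. There are 200 camera calls.

## Task

The next mounting rails have to be one hole longer: pull up the locking plunger of the rail cutter's length stop by its black knob, slide the stop along the bar to the next hole away from the cutter, and let the pin go fully home in that hole. Finish while still gripping the knob, with the pin home and the stop locked and still, so that it cannot creep while the first rail is pushed against it. Leave the other things on the bench where they are.

Things in the scene. Friction and masses are not known exactly. Their poses are not given: they have to be found in the camera images.
- stop (a joint): where the length stop stands on the bar, in m along the bar's +y axis: 0 at the start, locked in the bar's middle hole; end stops at -0.115 and 0.115. Holes lie every 0.050. It slides with about 3 N once the pin is out; locked, with 1 mm of play either way, while the pin is in a hole
- stop_plate (a point): the length stop is a blue square sleeve (38 x 38 mm, 80 mm long, its top 89 mm over the bench) on the bar, carrying the plunger on top and a steel stop plate 8 mm thick on its +x side (bar's frame). This point is on the plate's top edge, 70 mm from the bar's axis, 100 mm over the bench
- plunger (a joint): how far the stop's spring plunger is pulled up, in m: 0 = pin fully home in a hole, 0.010 = pin tip level with the bar's top (it rides about there when let go between holes), 0.014 = fully pulled. The spring pulls it down with 5 N at 0, 10 N at 0.014. The pin is 8 mm thick with a round tip, the holes 10 mm wide; it drops in within about 1.5 mm of a hole
- knob: the plunger's black round knob with an orange dot, 30 mm across and 24 mm high, standing on a thinner steel neck on top of the stop; moves with stop and plunger. z up; origin on its axis, 6 mm above its lower face; with the pin home its lower face is 118 mm and its top 142 mm over the bench
- knob_grip (a point): the middle of the knob on its axis, where to grip it; 130 mm over the bench with the pin home
- bar: fixed aluminium stop bar, 30 mm square, 720 mm long, its top 85 mm over the bench, with a yellow scale on its -x side and a row of 10 mm holes every 50 mm along the middle of its top. Origin on the bench below the middle of the bar, y axis along the bar, z up. One end sits in the cutter, the other in the foot
- cutter: fixed green and steel rail cutter, 210 x 120 mm, about 185 mm high, with a red-gripped lever that points to +x (its end 335 mm from the bar's axis, 212 mm high) and a steel rail through its die. It may stand at either end of the bar. Origin on the bench under the bar's axis, 360 mm from the middle of the bar
- foot: fixed green foot with a clamp block, 100 x 80 mm, 101 mm high, that carries the bar's other end. Origin on the bench under the bar's axis, 360 mm from the middle of the bar on the side away from the cutter
- meter: bystander: orange multimeter lying on its back, 190 x 90 x 46 mm, origin under its centre
- mug: bystander: white mug, 80 mm across and 90 mm high, handle at its +y; origin under its centre
- driver: bystander: screwdriver with a red handle, 210 mm long, lying along its x axis
- offcut: bystander: a 150 mm piece of steel hat rail, 35 mm wide and 7.5 mm high, lying along its x axis; origin under its centre

How it is judged:
By the outcome, as a careful person would: the job done as asked, in the order asked, and still so for the second after the job is handed in, while the arm keeps its last pose, push and grip.
It also fails if it takes over 38 s, if anything falls off the work surface, if the arm or the gripper's body presses on something with over 40 N, if the wrist force passes 120 N, or if a joint passes its speed limit or range.

## Working session

There is one attempt and no reset: what is moved stays moved. The work goes in short steps, Python scripts to look and compute and a tool call to move; the robot and the scene stay as the last step left them, time stands still between calls to the robot, and variables do not carry over. Pictures are saved under pics/ and viewed, at most 10 in all, crops included, and the job is handed in when it is done.

Besides the shell and the picture viewer there is one more tool, called after "Request:" as name([rows], argument=value, ...), one row to a line, values as JSON. apply_moves: Moves the arm, as the interface text tells. Its arguments: {"type":"object","properties":{"deltas":{"type":"array","items":{"type":"array","items":{"type":"number"}}}},"required":["deltas"]}

```bash
mkdir -p pics; cat > h.py <<'E'
import numpy as np,cv2
from rig import arm,snapshot,workorder
def snap(n,f):
    s=snapshot(n); cv2.imwrite('pics/'+f,s['img'][:,:,::-1]); np.savez('pics/'+f+'.npz',**{k:s[k] for k in s}); return s
def ray(f,u,v):
    s=np.load('pics/'+f+'.npz'); h=s['img'].shape[0]; fl=h/2/np.tan(np.radians(float(s['fov_y']))/2)
    T=s['cam_to_world']; d=T[:3,:3]@np.array([(u-s['cx'])/fl,(v-s['cy'])/fl,1]); return T[:3,3],d/np.linalg.norm(d)
def tri(*obs):
    A=np.zeros((3,3));b=np.zeros(3);R=[ray(*o) for o in obs]
    for o,d in R:
        P=np.eye(3)-np.outer(d,d);A+=P;b+=P@o
    x=np.linalg.solve(A,b); return x,[np.linalg.norm(np.cross(x-o,d)) for o,d in R]
def onz(f,u,v,z):
    o,d=ray(f,u,v); return o+d*(z-o[2])/d[2]
E
python3 -c "
from h import *
a=snap('scene','scene1.png')['img'];b=snap('side','side1.png')['img'];snap('wrist','w1.png')
print(arm.state())
cv2.imwrite('pics/both.png',cv2.resize(np.hstack([a,b])[:,:,::-1],(800,300)))"
```

```text
{'t': 0.15, 'joint_positions': array([ 5.06090737e+01,  5.99306287e+00,  5.53789795e+00,  8.96033965e+01,
       -1.34078306e-03,  7.75259085e+01]), 'qvel': array([-0.01789515, -0.13759304,  0.20426665, -0.02931112, -0.01745273,
        0.03683032]), 'effort': array([ 3.55322365e-03, -5.57354343e+01,  5.04007494e+01,  1.25206215e-02,
       -2.81295497e-04,  3.62909122e-05]), 'ee_pos': array([0.27147176, 0.5348116 , 0.24168319]), 'tcp_rot': array([-1.79942531e+02, -1.13400187e-02,  1.53083160e+02]), 'ft_force': array([ 0.02952683, -0.40967025,  0.4009902 ]), 'torque': array([ 0.02661296,  0.05508631, -0.04247808]), 'gripper_force': 0.0, 'finger_gap': 0.08557000227698225}
```

View pics/scene1.png

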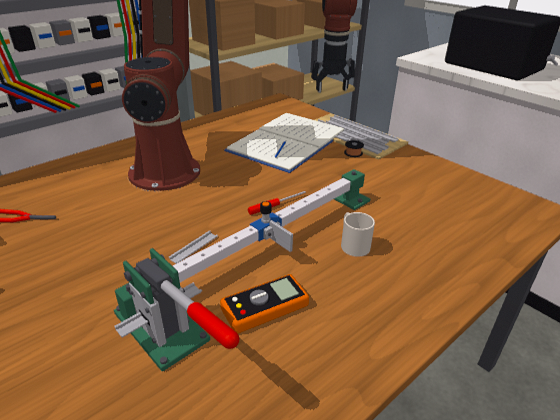

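View pics/side1.png

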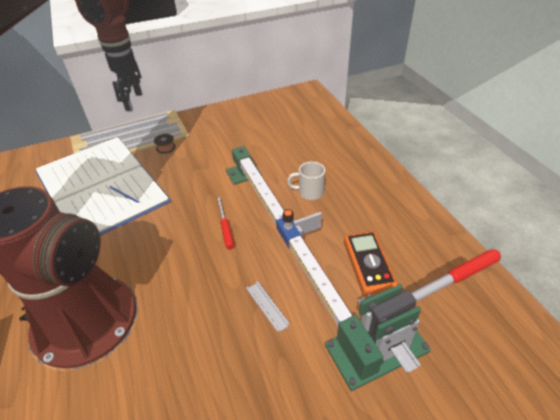

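The cutter is at the lower end in both pictures and the foot at the far end. The knob is at about (266,208) in scene and (289,215) in side. Next I'll enlarge the stop.

```bash
python3 -c "
from h import *
a=cv2.imread('pics/scene1.png')[185:255,225:305];b=cv2.imread('pics/side1.png')[190:260,260:340]
cv2.imwrite('pics/c1.png',np.hstack([cv2.resize(x,(400,350),interpolation=cv2.INTER_CUBIC) for x in(a,b)]))"
```

```text
(no output)
```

View pics/c1.png

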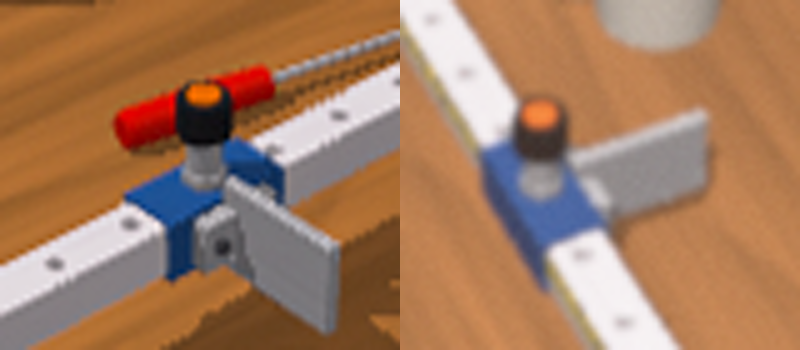

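The crop shows the knob with its orange dot at scene (266,204) and side (288,213). Bar holes are visible on both sides of the stop.

```bash
python3 -c "
from h import *
def S(x,y):return ('scene1.png',225+(x+.5)/5-.5,185+(y+.5)/5-.5)
def D(x,y):return ('side1.png',260+(x-400+.5)/5-.5,190+(y+.5)/5-.5)
print('dot',tri(S(205,95),D(541,114)));print('mid',tri(S(204,115),D(541,131)))
print('neckbase',tri(S(204,183),D(541,190)))
for p in [S(55,264),S(131,224),S(273,150),S(339,116),D(432,18),D(466,73),D(583,255),D(625,322)]:print(onz(*p,.085).round(4))
print('foot',onz('scene1.png',352,178,.1),onz('side1.png',240,155,.1))
for n in ('scene1','side1'):
  s=np.load('pics/%s.png.npz'%n);print(s['cam_to_world'][:3,3])
"
```

```text
dot (array([0.55072276, 0.00217514, 0.1422985 ]), [np.float64(0.0009304429889618278), np.float64(0.0009304429889618608)])
mid (array([0.55035512, 0.00183241, 0.13005057]), [np.float64(0.0008096445436814062), np.float64(0.0008096445436813614)])
neckbase (array([0.54934519, 0.00201283, 0.08582966]), [np.float64(0.0013254015583726562), np.float64(0.0013254015583725844)])
[ 0.5527 -0.0973  0.085 ]
[ 0.551  -0.0474  0.085 ]
[0.5482 0.0525 0.085 ]
[0.5471 0.102  0.085 ]
[0.5452 0.1512 0.085 ]
[0.5462 0.1006 0.085 ]
[ 0.5511 -0.0499  0.085 ]
[ 0.5522 -0.0991  0.085 ]
foot [0.56109645 0.33164097 0.1       ] [0.52964099 0.33484887 0.1       ]
[ 1.2812923  -0.60564254  0.76892979]
[ 0.26381414 -0.70118921  0.91014678]
```

View pics/w1.png

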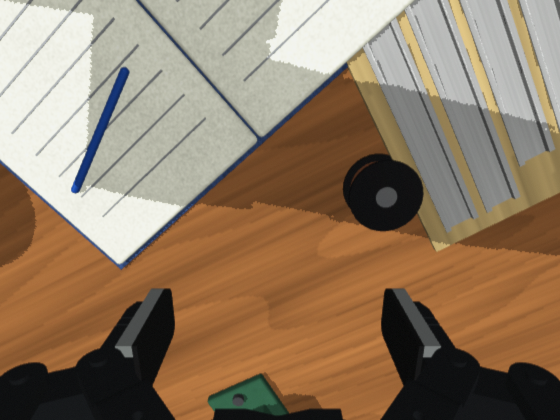

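Spool, open book and foot are in the wrist view, nothing near the path. The knob axis is at (0.550, 0.002), mid height 0.130. The bar's y axis is turned about 1.6°, so away from the cutter is about world +y. I'll close along the bar, with tool yaw about 181.6°.

Request:
apply_moves([
  [0,0,0,0,0,-0.166,-1],
  [0,0,0,0,0,-0.166,-1],
  [0,0,0,0,0,-0.166,-1],
  [-2.4,-4.9,0,0,0,0,-1],
  [-2.4,-4.9,0,0,0,0,-1],
  [-2.4,-4.9,0,0,0,0,-1],
  [-2.4,-4.9,0,0,0,0,-1],
  [-2.4,-4.9,0,0,0,0,-1],
  [-2.4,-4.9,0,0,0,0,-1],
  [-2.4,-4.9,0,0,0,0,-1],
  [-2.4,-4.9,0,0,0,0,-1],
  [-2.4,-4.9,0,0,0,0,-1],
])

```text
t: 1.65
ee_pos: [0.5005, 0.0986, 0.2422]
tcp_rot: [180.0, 0.0, -178.4]
ft_force: [1.6, 0.4, -0.4]
finger_gap: 0.0854
gripper_force: 0.0
```

Request:
apply_moves([
  [-2.4,-4.9,0,0,0,0,-1],
  [-2.4,-4.9,0,0,0,0,-1],
  [0,0,0,0,0,0,-1],
  [0,0,0,0,0,0,-1],
])

```text
t: 2.15
ee_pos: [0.5504, 0.0039, 0.242]
tcp_rot: [180.0, -0.1, -178.4]
ft_force: [-1.0, 0.0, -0.4]
finger_gap: 0.0852
gripper_force: 0.0
```

```bash
python3 -c "
from h import *
snap('wrist','w2.png');s=arm.state();print(s['t'],s['ee_pos'],s['tcp_rot'])"
```

```text
2.2 [0.55031774 0.00443118 0.24222109] [ 1.79976071e+02 -2.33615064e-02 -1.78349464e+02]
```

View pics/w2.png

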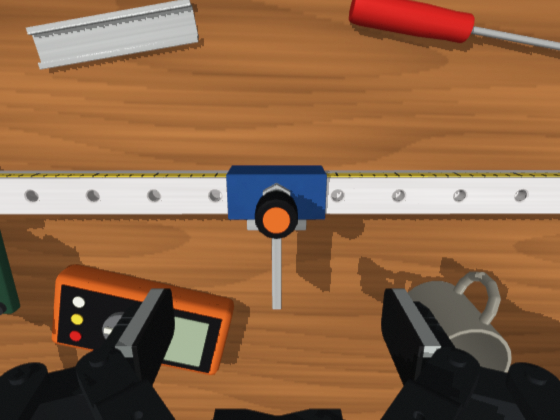

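The wrist view shows the knob's dot at (277,219) centred between the fingers, and the bar holes level along row 195, so yaw is right.

```bash
python3 -c "
from h import *
print(onz('w2.png',277,219,.142))
for u in (31,154,398,521):print(onz('w2.png',u,195,.085))"
```

```text
[0.54897454 0.00272385 0.142     ]
[ 0.55417177 -0.19786673  0.085     ]
[ 0.5514214  -0.09761886  0.085     ]
[0.54595958 0.10145796 0.085     ]
[0.54320337 0.20191883 0.085     ]
```

Request:
apply_moves([
  [0.06,-0.2,3,0,0,0,-1],
  [0,0,3,0,0,0,-1],
  [0,0,3,0,0,0,-1],
  [0,0,2,0,0,0,-1],
  [0,0,1.1,0,0,0,-1],
  [0,0,0,0,0,0,-1],
  [0,0,0,0,0,0,-1],
  [0,0,0,0,0,0,-1],
])

```text
t: 3.2
ee_pos: [0.5508, 0.0015, 0.1223]
tcp_rot: [-180.0, 0.1, -178.4]
ft_force: [0.7, -0.3, 0.3]
finger_gap: 0.0854
gripper_force: 0.0
```

Request:
apply_moves([
  [0,0,0,0,0,0,1],
  [0,0,0,0,0,0,1],
  [0,0,0,0,0,0,1],
  [0,0,0,0,0,0,1],
  [0,0,0,0,0,0,1],
  [0,0,0,0,0,0,1],
  [0,0,0,0,0,0,1],
  [0,0,0,0,0,0,1],
  [0,0,0,0,0,0,1],
  [0,0,0,0,0,0,1],
])

```text
t: 4.45
ee_pos: [0.5503, 0.0018, 0.1216]
tcp_rot: [180.0, 0.0, -178.4]
ft_force: [-1.9, 1.3, 5.4]
finger_gap: 0.0289
gripper_force: 59.0
```

Request:
apply_moves([
  [0,0,-0.4,0,0,0,1],
  [0,0,-0.4,0,0,0,1],
  [0,0,-0.4,0,0,0,1],
  [0,0,0,0,0,0,1],
  [0,0,0,0,0,0,1],
  [0,0,0,0,0,0,1],
])

```text
t: 5.2
ee_pos: [0.5501, 0.0018, 0.133]
tcp_rot: [180.0, -0.0, -178.4]
ft_force: [5.4, 0.9, -9.9]
finger_gap: 0.0285
gripper_force: 59.7
```

```bash
python3 -c "
from h import *
w=snap('side','side2.png')['img'];s=arm.state();print(s['t'],s['ee_pos'],s['tcp_rot'],s['ft_force'],s['finger_gap'],s['gripper_force'])
v=snap('scene','scene2.png')['img']
a=v[165:245,225:325];b=w[170:250,245:345]
cv2.imwrite('pics/c2.png',np.hstack([cv2.resize(x[:,:,::-1],(400,320),interpolation=cv2.INTER_CUBIC) for x in(a,b)]))"
```

```text
5.25 [0.55009989 0.0017564  0.13306155] [ 1.79982086e+02 -1.07259487e-02 -1.78381784e+02] [ 4.51336806  2.09814513 -8.69217937] 0.028862994055549592 59.73415911197662
```

View pics/c2.png

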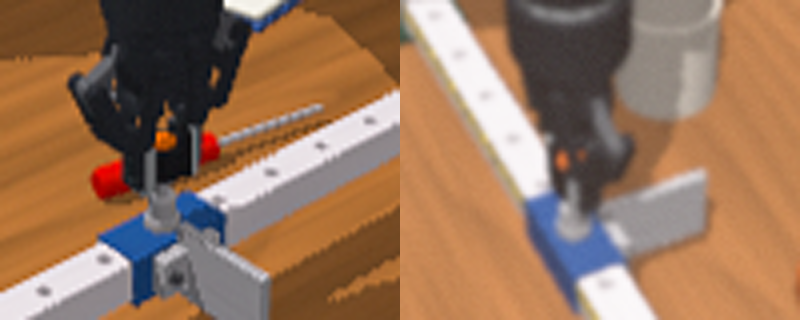

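The spring force is about 9 N, and in the crop the knob is lifted with more neck showing (scene ~(160,205)). The pin is out, so I'll lift slightly more and slide 50 mm.

Request:
apply_moves([
  [-0.05,0,-0.1,0,0,0,1],
  [0,0.4,0,0,0,0,1],
  [0,0.6,0,0,0,0,1],
  [0,0.8,0,0,0,0,1],
  [0,0.8,0,0,0,0,1],
  [0,0.8,0,0,0,0,1],
  [0,0.8,0,0,0,0,1],
  [0,0.5,0,0,0,0,1],
  [0,0.3,0,0,0,0,1],
  [0,0,0,0,0,0,1],
  [0,0,0,0,0,0,1],
  [0,0,0,0,0,0,1],
])

```text
t: 6.8
ee_pos: [0.5489, 0.0523, 0.1341]
tcp_rot: [179.9, -0.0, -178.4]
ft_force: [-5.2, 2.6, -9.4]
finger_gap: 0.0282
gripper_force: 59.9
```

```bash
python3 -c "
from h import *
w=snap('side','side3.png')['img'];s=arm.state();print(s['t'],s['ee_pos'],s['tcp_rot'],s['ft_force'],s['finger_gap'],s['gripper_force'])
v=snap('scene','scene3.png')['img']
a=v[165:245,225:325];b=w[170:250,245:345]
cv2.imwrite('pics/c3.png',np.hstack([cv2.resize(x[:,:,::-1],(400,320),interpolation=cv2.INTER_CUBIC) for x in(a,b)]))"
```

```text
6.85 [0.54887437 0.05222107 0.13407683] [ 1.79906289e+02 -4.27817130e-02 -1.78369989e+02] [-5.42478899  2.87896499 -9.20998691] 0.028652617031490458 59.92456018924713
```

View pics/c3.png

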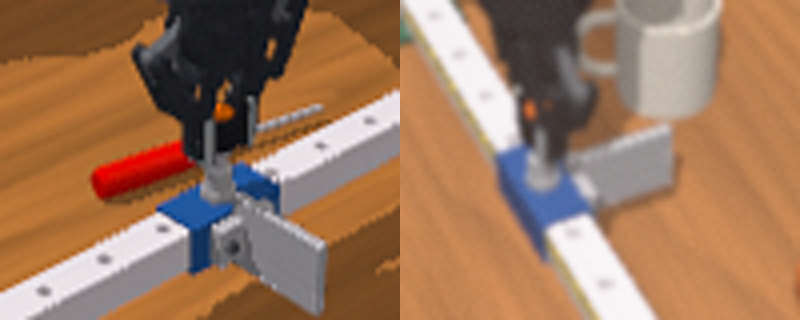

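The sleeve is one hole along: three holes now show on the cutter side, the last at scene (163,229). Next, lower the pin.

Request:
apply_moves([
  [0,0,0.3,0,0,0,1],
  [0,0,0.3,0,0,0,1],
  [0,0,0.3,0,0,0,1],
  [0,0,0.3,0,0,0,1],
  [0,0,0.05,0,0,0,1],
  [0,0,0,0,0,0,1],
  [0,0,0,0,0,0,1],
  [0,0,0,0,0,0,1],
])

```text
t: 7.9
ee_pos: [0.5489, 0.0522, 0.1221]
tcp_rot: [179.9, -0.0, -178.4]
ft_force: [-7.2, 2.9, -4.5]
finger_gap: 0.0285
gripper_force: 60.0
```

Request:
apply_moves([
  [0.04,0,0.05,0,0,0,1],
  [0,0,0.05,0,0,0,1],
  [0,0,0,0,0,0,1],
  [0,0,0,0,0,0,1],
  [0,0,0,0,0,0,1],
])

```text
t: 8.52
ee_pos: [0.5489, 0.0521, 0.1217]
tcp_rot: [179.9, 0.0, -178.4]
ft_force: [-7.0, 1.0, -2.9]
finger_gap: 0.0283
gripper_force: 60.3
```

Request:
apply_moves([
  [0,0,0.1,0,0,0,1],
  [0,0,0,0,0,0,1],
  [0,0,0,0,0,0,1],
  [0,0,0,0,0,0,1],
])

```text
t: 9.02
ee_pos: [0.549, 0.0521, 0.1216]
tcp_rot: [179.9, 0.1, -178.4]
ft_force: [-10.8, 2.1, 3.9]
finger_gap: 0.0285
gripper_force: 61.1
```

Request:
apply_moves([
  [0,0,0.05,0,0,0,1],
  [0,0,0,0,0,0,1],
  [0,0,0,0,0,0,1],
  [0,0,0,0,0,0,1],
])

```text
t: 9.52
ee_pos: [0.549, 0.0521, 0.1216]
tcp_rot: [179.9, 0.1, -178.4]
ft_force: [-12.0, 2.0, 7.2]
finger_gap: 0.0285
gripper_force: 61.3
```

Request:
apply_moves([
  [0.1,0.1,0,0,0,0,1],
  [0,0.1,0,0,0,0,1],
  [0,0,0,0,0,0,1],
  [0,0,0,0,0,0,1],
])

```text
t: 10.02
ee_pos: [0.5489, 0.0532, 0.1216]
tcp_rot: [-180.0, 0.2, -178.4]
ft_force: [-7.2, -1.2, 3.9]
finger_gap: 0.0284
gripper_force: 61.2
```

Request:
apply_moves([
  [0,-0.2,0,0,0,0,1],
  [0,-0.2,0,0,0,0,1],
  [0,0,0,0,0,0,1],
  [0,0,0,0,0,0,1],
])

```text
t: 10.52
ee_pos: [0.5489, 0.0513, 0.1216]
tcp_rot: [179.8, 0.2, -178.3]
ft_force: [-6.1, 8.6, 4.9]
finger_gap: 0.0286
gripper_force: 61.2
```

Request:
apply_moves([
  [0,0.2,0,0,0,0,1],
  [0,0,0,0,0,0,1],
  [0,0,0,0,0,0,1],
  [0,0,0,0,0,0,1],
  [0,0,0,0,0,0,1],
  [0,0,0,0,0,0,1],
])

```text
t: 11.28
ee_pos: [0.5489, 0.0518, 0.1216]
tcp_rot: [180.0, 0.2, -178.4]
ft_force: [-5.8, 2.2, 3.8]
finger_gap: 0.0281
gripper_force: 61.1
```

```bash
python3 -c "
from h import *
w=snap('side','side4.png')['img'];v=snap('scene','scene4.png')['img']
s=arm.state();print(s['t'],s['ee_pos'],s['ft_force'],s['qvel'].round(2))
a=v[165:245,225:325];b=w[170:250,245:345]
cv2.imwrite('pics/c4.png',np.hstack([cv2.resize(x[:,:,::-1],(400,320),interpolation=cv2.INTER_CUBIC) for x in(a,b)]))"
```

```text
11.375 [0.54892312 0.05180668 0.12160236] [-6.88607488  2.17498355  4.12300263] [ 0.04  0.03  0.    0.02 -0.01  0.06]
```

View pics/c4.png

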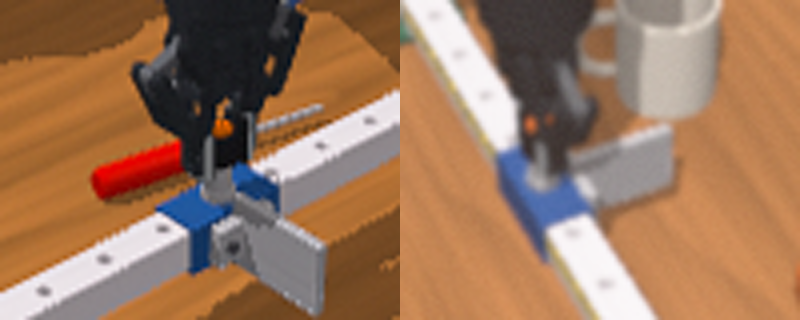

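The knob is back down at its home height. The stop takes up only about ±1 mm of play before it resists, so the pin is locked in the next hole.

```bash
python3 -c "
from rig import workorder
print(workorder.finish_job())"
```

```text
the job is handed in; nothing more can be done
None
```

The stop is now one hole (50 mm) farther from the cutter with the pin fully home and locked, the knob still gripped, and the job handed in at about 11.4 s.

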